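# Check the warm drying box and hold its lid open at 45 degrees

### The arm

A 6-joint arm with a two-finger parallel gripper is mounted at the origin on the work surface. World frame = base frame: x ahead of the robot, y to its left, z up, the work surface at z = 0. Lengths are in m, angles in rad, forces in N, time in s.
With the tool pointing down it reaches from about 0.35 to 0.725 m from the base axis. Payload 4.3 kg.
Tool frame: the origin (TCP) lies midway between the tips of the shut fingers; the grasp point (between the pads) lies 19 mm behind it; y points along the fingers, x is the direction in which the jaws open and shut, and the axes are right-handed (so a half turn about y gives the same grasp; the last joint's range is limited). The gripper opens to 85 mm and grips with 20 to 120 N. Pads are 22 mm wide; open, the fingers measure 114 mm over their backs; the gripper's body (76 mm by 85 mm) begins 54 mm behind the grasp point. The pads swing forward as they close: fully open they stand 13 mm farther back than shut.
Start: joints at [1.118, 0.377, 0.081, 1.274, 0, 1.46], TCP at [0.193, 0.542, 0.231] pointing down, gripper open.
Joint ranges: [-2.72, 2.72], [-0.84, 1.66], [-1.02, 1.22], [-1.77, 2.12], [-1.37, 1.28], [-3.14, 3.14]. Speed limits (rad/s): [2.57, 2.57, 3.14, 3.14, 3.14, 3.14].

### API

Orientations are given as a unit quaternion [x, y, z, w].
In Python, from rig import manip gives the robot as it stands.
- The arm moves only by the tool drive_tool, never from a script. Its argument "increments" is a list of rows, each an object with "grip": the finger opening in mm, from 0 to 85.4; "linear": the shift along the tool's x, y, z in mm, a list of three; "rot": the turn, a rotation vector about the tool's x, y, z in rad, a list of three. In form: [{"grip": grip, "linear": [dx, dy, dz], "rot": [wx, wy, wz]}, ...]. A call has exactly 8 rows; each row shifts and turns the commanded pose from where the row before left it, along the tool's axes as they then stand; what a row does not reach is not made up. A row lasts 1/8 s, in which the tool goes at most 62.5 mm and 10.7 degrees, less where a joint would pass 70% of its speed; a pose out of reach is approached as far as the arm can. A call with a gripper value outside its range is refused whole. The fingers move at their own pace and stop on an object; "force" is the grip in N (left out, the last holds). Time passes only in rows, so rows that do not move let the fingers close, or fill a call up. It gives the time, the measured TCP pose, the force and the opening at its end, in the units of the state.
- manip.get_obs(): the state, without advancing time (a new reading comes with each control period).
- manip.read_camera(name): name is "scene" or "top" or "wrist"; returns the picture (384x512x3 uint8, blue, green, red); there is no depth.
- manip.camera_model(name): a dict with "vfov" (degrees; the focal length in pixels is half the picture's height over the tangent of half this angle, whatever the lens; pixels are square), "cx", "cy" (the principal point, pixels), "world_to_cam" (4x4, takes a point from world to camera coordinates); the wrist camera has in their place "T_tool_cam" (4x4, takes a point from camera to tool coordinates, whose origin is the TCP and whose axes are the tool frame's). Camera axes: x right, y down, z forward; pixel columns grow to the right and rows downward; lengths in m; the calibration is good to about 2 mm. A picture is of the moment at which its call begins: read the wrist's pose just before it. camera_model takes no time and is no camera call.
- manip.sign_off(): hands the job in, once; it reports no verdict.
The state is a dict: "time_s": time; "joints": joint angles; "qvel": joint speeds; "effort": joint torques, N m; "tcp_pos": TCP position; "ee_rot": TCP orientation; "ft_force": force on the tool from outside, world axes, zero at the start; "torque": the same for the moment, N m; "width": opening from 0.0 (shut) to 1.0 (fully open).
Only numpy, scipy, OpenCV 4.12 (cv2) and the standard library are available. Lean on these libraries where they do the work, as an engineer would, in place of code of your own. Each camera call takes 0.05 s, during which the arm holds its last target. There are 200 camera calls.

### The job

I want to look at the lacquered bowls in the warm drying box: first take the infrared thermometer from its tray, aim it squarely at the black measuring spot on the front of the box from about 10 cm away, keep it steady there for a second or two, and lay it back flat in the tray. Then lift the box's lid by its bar handle to 45 degrees and finish while still holding it there, since the lid has no stay and falls shut when let go. Do not drop the thermometer or the lid, and leave everything else on the table where it is.

Things in the scene. Friction and masses are not known exactly. Their poses are not given: they have to be found in the camera images.
- dryer: the warm drying box, fixed to the table: a cream box 280 (its x) by 240 (its y) by 120 mm high, open on top under a grey lid; origin at the centre of its underside on the table, z up. Its front (dial, switch and black spot) looks to its own -y, its hinge is along the rear (+y) top edge
- spot (a point): centre of the black measuring spot, a flat black disc 40 mm across on the front face of the drying box, at box coordinates x +40, y -120, z +70 mm; the axes are those of the box, so the spot looks to -y
- lid (a joint): opening angle of the drying box's lid in rad: 0 shut, 0.785 is 45 degrees, stops at 1.3; the lid is a slab 280 by 240 by 18 mm of about 0.6 kg, free on its hinge, and falls shut from any angle when let go
- lid_hinge (a point): middle of the lid's hinge line, on the rear top edge of the box (box coordinates 0, +120, +120 mm); axes of the lid, equal to those of the box when shut. Opening, the lid turns about the box's -x axis: its front edge rises and swings back towards +y
- bar_mid (a point): middle of the steel bar handle on top of the lid, on the bar's axis; the bar is round, 13 mm thick and 120 mm long along the box's x, stands on two posts at its ends with its axis 42 mm above the lid's top face, and turns with the lid. Axes of the lid; it lies 200 mm in front of (-y) and 60 mm above the hinge line in the lid's axes; about 180 mm above the table when shut. At 45 degrees it is 99 mm in front of and 184 mm above the hinge line (304 mm above the table)
- tray: dark red lacquer tray fixed to the table, 240 (its x) by 170 (its y) by 14 mm high, rim 6 mm wide, floor 6 mm thick; origin at the centre of its underside, z up
- thermometer: infrared thermometer, a straight yellow stick lying in the tray: body 118 by 34 by 30 mm, then a round black nose 27 mm thick and 28 mm long, 145 mm in all, 0.14 kg. Origin under the grip at its underside, 75 mm ahead of its rear end and 70 mm behind the nose's end, z up; it looks along its own +x, from the nose; it reads all the time, no button to press. Grip it across its 34 mm width at the origin
- nose (a point): centre of the thermometer's lens at the nose's end, at thermometer coordinates x +70, z +14.5 mm; same axes, so it looks along +x
- red_bowl: bystander: red lacquer bowl, 110 mm across, 65 mm high; origin under its centre
- red_dish: bystander: flat red dish, 110 mm across, 24 mm high; origin under its centre
- tea_cup: bystander: pale green tea cup, 72 mm across, 75 mm high; origin under its centre
- jar: bystander: glass jar with a white cap, 56 mm across, 85 mm high; origin under its centre
- tape: bystander: roll of brown tape lying flat, 90 mm across, 24 mm high; origin under its centre
- remote: bystander: black remote control lying flat, 170 by 46 by 18 mm; origin under its centre, long axis x
- iron_plate: bystander: round black iron plate, 200 mm across, 20 mm high; origin under its centre

How it is judged:
By the outcome, as a careful person would: the job done as asked, in the order asked, and still so for the second after the job is handed in, while the arm keeps its last pose, push and grip.
It also fails if it takes over 64 s, if anything falls off the work surface, if the arm or the gripper's body presses on something with over 40 N, if the wrist force passes 120 N, or if a joint passes its speed limit or range.

## Working session

There is one attempt and no reset: what is moved stays moved. The work goes in short steps, Python scripts to look and compute and a tool call to move; the robot and the scene stay as the last step left them, time stands still between calls to the robot, and variables do not carry over. Pictures are saved under pics/ and viewed, about 8 in all and at most 12, crops included, and the job is handed in when it is done.

Besides the shell and the picture viewer there is one more tool, called after ">>>" as name([rows], argument=value, ...), one row to a line, values as JSON. drive_tool: Moves the arm, as the interface text tells. Its arguments: {"type":"object","properties":{"increments":{"type":"array"},"force":{"type":"number"}},"required":["increments"]}

```bash
mkdir -p pics; ls
python3 - <<'E'
from rig import manip
import cv2, numpy as np
np.set_printoptions(precision=4,suppress=True)
o=manip.get_obs(); print(o)
a=manip.read_camera("scene");b=manip.read_camera("top")
cv2.imwrite("pics/scene.png",a);cv2.imwrite("pics/top.png",b)
for n in("scene","top","wrist"):print(n,manip.camera_model(n))
E
```

```text
pics
{'time_s': 0.0, 'joints': array([1.1177, 0.3781, 0.0796, 1.2744, 0.    , 1.4605]), 'qvel': array([-0.0007, -0.0018, -0.0007, -0.0003, -0.0012, -0.0006]), 'effort': array([ -0.0003, -46.3605,  26.9875,   0.0209,  -0.0002,  -0.    ]), 'tcp_pos': array([0.193 , 0.541 , 0.2304]), 'ee_rot': array([ 0.5783,  0.4067, -0.408 , -0.5776]), 'ft_force': array([-0.8534, -0.1147,  0.3671]), 'torque': array([ 0.0059, -0.0027, -0.0229]), 'width': 1.0043291868370907}
scene {'vfov': 53.83866271477732, 'cx': 250.78773105212872, 'cy': 186.04896394237514, 'world_to_cam': array([[-0.3207,  0.9469, -0.0222,  0.2975],
       [ 0.6285,  0.1952, -0.7529, -0.2387],
       [-0.7086, -0.2554, -0.6578,  1.577 ],
       [ 0.    ,  0.    ,  0.    ,  1.    ]])}
top {'vfov': 42.438625361447336, 'cx': 265.4402374381594, 'cy': 193.01912436640322, 'world_to_cam': array([[ 0.0135, -0.9999, -0.0084, -0.0939],
       [-0.9859, -0.0119, -0.1667,  0.6148],
       [ 0.1666,  0.0106, -0.986 ,  1.4401],
       [ 0.    ,  0.    ,  0.    ,  1.    ]])}
wrist {'vfov': 60.0692328378785, 'cx': 253.6798804549784, 'cy': 190.02855118939365, 'T_tool_cam': array([[ 1.    ,  0.0013, -0.    , -0.0011],
       [ 0.0004, -0.2702,  0.9628, -0.1433],
       [ 0.0012, -0.9628, -0.2702,  0.0684],
       [ 0.    ,  0.    ,  0.    ,  1.    ]])}
```

View pics/scene.png

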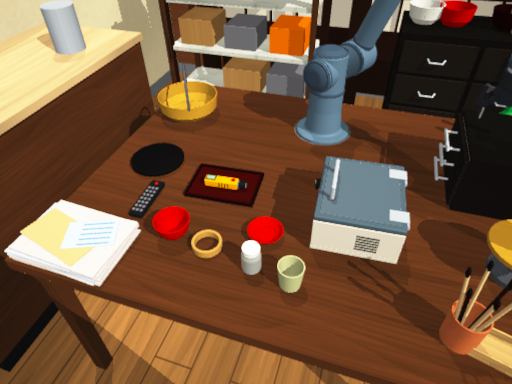

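View pics/top.png

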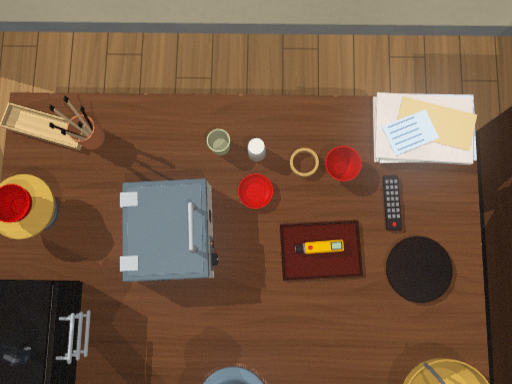

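The scene view shows the box on the right with its bar handle towards the tray. The top view shows the lid at (122–213, 180–282), the bar at (190, 205–250), the thermometer at (295–343, 247) with its nose to the left, and the tray at (280–362, 221–279). Next I'll measure these and take a wrist picture.

```bash
cat > h.py <<'E'
from rig import manip
import cv2, numpy as np
from scipy.spatial.transform import Rotation as R
np.set_printoptions(precision=4,suppress=True)
def K(m): return 192/np.tan(np.radians(m["vfov"]/2))
def cam(n,o=None):
    m=manip.camera_model(n)
    if n!="wrist": return m,np.linalg.inv(m["world_to_cam"])
    T=np.eye(4);T[:3,:3]=R.from_quat(o["ee_rot"]).as_matrix();T[:3,3]=o["tcp_pos"]
    return m,T@m["T_tool_cam"]
def ray(n,p,z,o=None):
    m,T=cam(n,o);p=np.atleast_2d(p).astype(float)
    d=np.c_[(p[:,0]-m["cx"])/K(m),(p[:,1]-m["cy"])/K(m),np.ones(len(p))]@T[:3,:3].T
    return T[:3,3]+d*((z-T[2,3])/d[:,2])[:,None]
def proj(n,X,o=None):
    m,T=cam(n,o);c=(np.atleast_2d(X)-T[:3,3])@T[:3,:3]
    return c[:,:2]/c[:,2:]*K(m)+[m["cx"],m["cy"]]
def blob(mask):
    c,_=cv2.findContours(mask.astype(np.uint8),cv2.RETR_EXTERNAL,cv2.CHAIN_APPROX_NONE)
    return max(c,key=cv2.contourArea)
E
python3 - <<'E'
from h import *
o=manip.get_obs();print(R.from_quat(o["ee_rot"]).as_matrix())
im=cv2.imread("pics/top.png");h=cv2.cvtColor(im,cv2.COLOR_BGR2HSV)
def box(mask,z,name):
    c=blob(mask);x,y,w,hh=cv2.boundingRect(c)
    P=ray("top",c[:,0,:],z)[:,:2].astype(np.float32)
    r=cv2.minAreaRect(P*1000);print(name,(x,y,w,hh),"centre",r[0],"size",r[1],"ang",r[2])
roi=np.zeros(h.shape[:2],bool);roi[215:285,275:368]=1
box(roi&(h[...,0]>18)&(h[...,0]<35)&(h[...,1]>120)&(h[...,2]>120),.03,"thermo yellow")
print(im[270,290],im[230,200],im[300,200],im[230,150])
dark=roi&(im[...,2]<85)&(im[...,1]<25)
box(dark,.014,"tray")
roi=np.zeros(h.shape[:2],bool);roi[170:290,115:220]=1
lid=roi&(im[...,0]>im[...,2]+8)
lid|=roi&(im.min(2)>190); box(lid,.138,"lid")
roi[:]=0;roi[195:260,180:202]=1
box(roi&(im.min(2)>150),.18,"bar")
cv2.imwrite("pics/topcrop.png",cv2.resize(im[165:295,110:370],(780,390),interpolation=cv2.INTER_CUBIC))
a=manip.read_camera("wrist");cv2.imwrite("pics/w0.png",a)
E
```

```text
[[ 0.3361 -0.0008 -0.9418]
 [ 0.9418 -0.0016  0.3361]
 [-0.0018 -1.      0.0002]]
thermo yellow (304, 240, 40, 14) centre (459.6789245605469, -262.9371643066406) size (35.438636779785156, 117.044189453125) ang 4.672983646392822
[31 30 93] [146 141 125] [35 56 90] [147 138 123]
tray (281, 239, 2, 6) centre (473.3238220214844, -136.4577178955078) size (15.168492317199707, 3.0405194759368896) ang 0.4754924476146698
lid (120, 179, 89, 102) centre (495.6669616699219, 197.63192749023438) size (278.8786926269531, 245.25289916992188) ang 3.5894832611083984
bar (188, 202, 5, 48) centre (502.421630859375, 116.97795104980469) size (128.7308807373047, 10.908111572265625) ang 2.2732341289520264
```

View pics/topcrop.png

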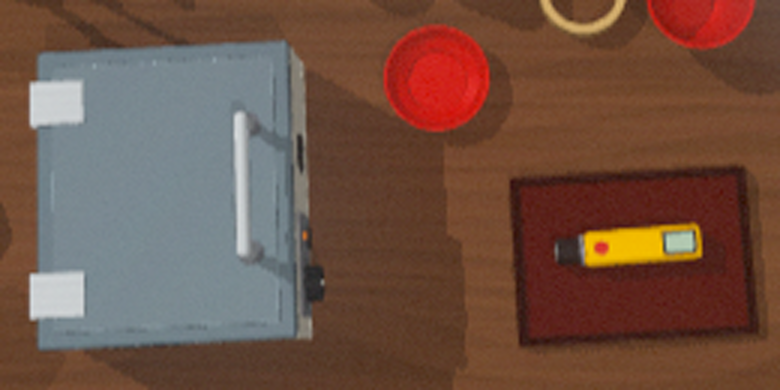

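View pics/w0.png

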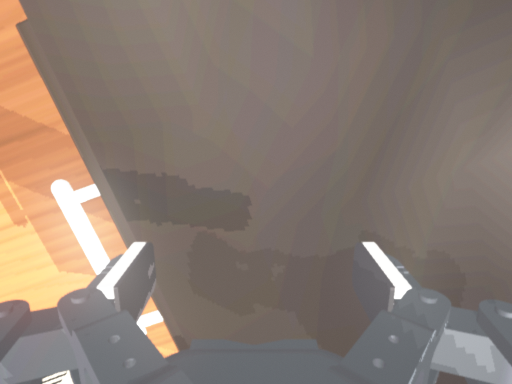

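The crop shows the lid's front edge at about (288–297, 42–340) and the spot as a dark sliver at (299, 150), with the dial nearer the robot. The wrist view shows the black cabinet beneath the gripper. I'll go up and over to the tray.

```bash
cat >> h.py <<'E'
def down(a): # tool y down, tool x heading a deg
    a=np.radians(a);x=np.array([np.cos(a),np.sin(a),0]);y=np.array([0,0,-1.])
    return R.from_matrix(np.c_[x,y,np.cross(x,y)])
def plan(wps,p=None,r=None):
    """wps: (pos, Rotation, rows); prints rows of increments from the pose p,r"""
    if p is None: o=manip.get_obs();p,r=np.array(o["tcp_pos"]),R.from_quat(o["ee_rot"])
    for q,s,n in wps:
        w=(r.inv()*s).as_rotvec()/n
        for i in range(n):
            q1=p+(np.array(q)-p)/(n-i)
            print(np.round(r.inv().apply(q1-p)*1000,1).tolist(),np.round(w,4).tolist())
            p=q1;r=r*R.from_rotvec(w)
        print("--",p)
E
python3 - <<'E'
from h import *
plan([([.193,.541,.33],down(70.3),2),([.42,.15,.33],down(40),9),([.458,-.247,.20],down(4.7),9)])
im=cv2.imread("pics/top.png")
roi=np.zeros(im.shape[:2],bool);roi[170:290,115:220]=1
lid=(roi&(im[...,0]>im[...,2]+8)|roi&(im.min(2)>190)).astype(np.uint8)
lid=cv2.morphologyEx(lid,cv2.MORPH_CLOSE,np.ones((5,5)))
rows=range(188,272);ed=[[np.flatnonzero(lid[r,:215]).max()+.5,r] for r in rows]
print("edge cols",[e[0] for e in ed][::12])
P=ray("top",ed,.138);v=cv2.fitLine(P[:,:2].astype(np.float32),cv2.DIST_HUBER,0,.001,.001).ravel();print("front edge dir,pt",v,np.degrees(np.arctan2(v[1],v[0])))
cols=range(150,205);t=[[c,np.flatnonzero(lid[:,c]).min()-.5] for c in cols];b=[[c,np.flatnonzero(lid[:,c]).max()+.5] for c in cols]
for e in(t,b):
    P=ray("top",e,.138);v=cv2.fitLine(P[:,:2].astype(np.float32),cv2.DIST_HUBER,0,.001,.001).ravel();print("side",v,np.degrees(np.arctan2(v[1],v[0])))
E
```

```text
[-0.1, -49.7, 0.0] [-0.0001, 0.0005, -0.0008]
[-0.1, -49.7, 0.0] [-0.0001, 0.0005, -0.0008]
-- [0.193 0.541 0.33 ]
[-32.4, -0.0, -38.4] [-0.0, 0.0588, 0.0]
[-30.1, -0.0, -40.2] [-0.0, 0.0588, 0.0]
[-27.7, -0.0, -41.9] [-0.0, 0.0588, 0.0]
[-25.2, -0.0, -43.5] [-0.0, 0.0588, 0.0]
[-22.6, -0.0, -44.9] [-0.0, 0.0588, 0.0]
[-19.9, -0.0, -46.1] [-0.0, 0.0588, 0.0]
[-17.2, -0.0, -47.2] [-0.0, 0.0588, 0.0]
[-14.3, -0.0, -48.1] [-0.0, 0.0588, 0.0]
[-11.5, -0.0, -48.9] [-0.0, 0.0588, 0.0]
-- [0.42 0.15 0.33]
[-25.1, 14.4, -36.5] [-0.0, 0.0685, -0.0]
[-22.6, 14.4, -38.1] [-0.0, 0.0685, -0.0]
[-19.9, 14.4, -39.6] [-0.0, 0.0685, -0.0]
[-17.1, 14.4, -40.9] [-0.0, 0.0685, -0.0]
[-14.3, 14.4, -41.9] [-0.0, 0.0685, -0.0]
[-11.4, 14.4, -42.8] [-0.0, 0.0685, -0.0]
[-8.5, 14.4, -43.5] [-0.0, 0.0685, -0.0]
[-5.5, 14.4, -44.0] [-0.0, 0.0685, -0.0]
[-2.4, 14.4, -44.2] [-0.0, 0.0685, -0.0]
-- [ 0.458 -0.247  0.2  ]
edge cols [np.float64(205.5), np.float64(206.5), np.float64(206.5), np.float64(206.5), np.float64(207.5), np.float64(207.5), np.float64(208.5)]
front edge dir,pt [0.9975 0.0701 0.4961 0.0752] 4.0201874
side [ 0.054  -0.9985  0.6361  0.1735] -86.902855
side [ 0.0653 -0.9979  0.3589  0.1582] -86.2569
```

>>> drive_tool([
  {"grip": 85, "linear": [0, -50, 0], "rot": [0, 0, 0]},
  {"grip": 85, "linear": [0, -50, 0], "rot": [0, 0, 0]},
  {"grip": 85, "linear": [-32.5, 0, -38.5], "rot": [0, 0.059, 0]},
  {"grip": 85, "linear": [-30, 0, -40], "rot": [0, 0.059, 0]},
  {"grip": 85, "linear": [-27.5, 0, -42], "rot": [0, 0.059, 0]},
  {"grip": 85, "linear": [-25, 0, -43.5], "rot": [0, 0.059, 0]},
  {"grip": 85, "linear": [-22.5, 0, -45], "rot": [0, 0.059, 0]},
  {"grip": 85, "linear": [-20, 0, -46], "rot": [0, 0.059, 0]},
])

```text
time_s: 1.15
tcp_pos: [0.3453, 0.2797, 0.3311]
ee_rot: [0.641, 0.299, -0.299, -0.641]
ft_force: [0.6, 0.8, 0.4]
width: 0.997
```

>>> drive_tool([
  {"grip": 85, "linear": [-17, 0, -47], "rot": [0, 0.059, 0]},
  {"grip": 85, "linear": [-14.5, 0, -48], "rot": [0, 0.059, 0]},
  {"grip": 85, "linear": [-11.5, 0, -49], "rot": [0, 0.059, 0]},
  {"grip": 85, "linear": [-25, 14.5, -36.5], "rot": [0, 0.068, 0]},
  {"grip": 85, "linear": [-22.5, 14.5, -38], "rot": [0, 0.068, 0]},
  {"grip": 85, "linear": [-20, 14.5, -39.5], "rot": [0, 0.068, 0]},
  {"grip": 85, "linear": [-17, 14.5, -41], "rot": [0, 0.068, 0]},
  {"grip": 85, "linear": [-14.5, 14.5, -42], "rot": [0, 0.068, 0]},
])

```text
time_s: 2.15
tcp_pos: [0.441, -0.0708, 0.2581]
ee_rot: [-0.696, -0.125, 0.125, 0.696]
ft_force: [0.2, -1.0, 0.6]
width: 0.994
```

>>> drive_tool([
  {"grip": 85, "linear": [-11.5, 14.5, -43], "rot": [0, 0.068, 0]},
  {"grip": 85, "linear": [-8.5, 14.5, -43.5], "rot": [0, 0.068, 0]},
  {"grip": 85, "linear": [-5.5, 14.5, -44], "rot": [0, 0.068, 0]},
  {"grip": 85, "linear": [-2.5, 14.5, -44], "rot": [0, 0.068, 0]},
  {"grip": 85, "linear": [0, 0, 0], "rot": [0, 0, 0]},
  {"grip": 85, "linear": [0, 0, 0], "rot": [0, 0, 0]},
  {"grip": 85, "linear": [0, 0, 0], "rot": [0, 0, 0]},
  {"grip": 85, "linear": [0, 0, 0], "rot": [0, 0, 0]},
])

```text
time_s: 3.15
tcp_pos: [0.4585, -0.245, 0.2013]
ee_rot: [0.707, 0.031, -0.03, -0.706]
ft_force: [0.0, -0.1, 0.1]
width: 0.994
```

Run:
```python
from h import *
o=manip.get_obs();print(o["time_s"],o["tcp_pos"],R.from_quat(o["ee_rot"]).as_matrix())
im=manip.read_camera("wrist");cv2.imwrite("pics/w1.png",im)
h=cv2.cvtColor(im,cv2.COLOR_BGR2HSV)
y=(h[...,0]>18)&(h[...,0]<35)&(h[...,1]>140)&(h[...,2]>110)
y=cv2.morphologyEx(y.astype(np.uint8),cv2.MORPH_CLOSE,np.ones((15,15)))
c=blob(y);print(cv2.boundingRect(c))
P=ray("wrist",c[:,0],.036,o)[:,:2]*1000
print(cv2.minAreaRect(P.astype(np.float32)))
```

```text
3.15 [ 0.4585 -0.245   0.2013] [[ 0.9963  0.0008 -0.0865]
 [ 0.0865 -0.0003  0.9963]
 [ 0.0007 -1.     -0.0004]]
(236, 129, 37, 117)
((460.54327392578125, -264.04974365234375), (33.90007019042969, 116.05421447753906), 5.143472671508789)
```

View pics/w1.png

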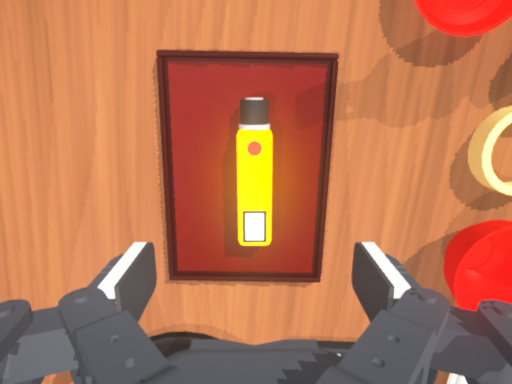

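The wrist view shows the thermometer centred at (254, 187) with its nose up (+y) and body edges at columns 236–273. The finger heading is already within 0.2°. Descending now.

>>> drive_tool([
  {"grip": 85, "linear": [0.3, 40, -2], "rot": [0, -0.003, 0]},
  {"grip": 85, "linear": [0, 45, 0], "rot": [0, 0, 0]},
  {"grip": 85, "linear": [0, 45, 0], "rot": [0, 0, 0]},
  {"grip": 60, "linear": [0, 40, 0], "rot": [0, 0, 0]},
  {"grip": 46, "linear": [0, 13, 0], "rot": [0, 0, 0]},
  {"grip": 46, "linear": [0, 0, 0], "rot": [0, 0, 0]},
  {"grip": 46, "linear": [0, 0, 0], "rot": [0, 0, 0]},
  {"grip": 46, "linear": [0, 0, 0], "rot": [0, 0, 0]},
], force=35)

```text
time_s: 4.2
tcp_pos: [0.4601, -0.2488, 0.0194]
ee_rot: [0.707, 0.032, -0.03, -0.706]
ft_force: [-0.4, -0.5, 0.4]
width: 0.538
```

>>> drive_tool([
  {"grip": 46, "linear": [0, 6, 0], "rot": [0, 0, 0]},
  {"grip": 46, "linear": [0, 6, 0], "rot": [0, 0, 0]},
  {"grip": 46, "linear": [0, 0, 0], "rot": [0, 0, 0]},
  {"grip": 40, "linear": [0, 0, 0], "rot": [0, 0, 0]},
  {"grip": 36, "linear": [0, 0, 0], "rot": [0, 0, 0]},
  {"grip": 30, "linear": [0, 0, 0], "rot": [0, 0, 0]},
  {"grip": 28, "linear": [0, 0, 0], "rot": [0, 0, 0]},
  {"grip": 28, "linear": [0, 0, 0], "rot": [0, 0, 0]},
], force=35)

```text
time_s: 5.2
tcp_pos: [0.459, -0.248, 0.006]
ee_rot: [0.707, 0.031, -0.031, -0.706]
ft_force: [-0.3, 0.8, 1.7]
width: 0.391
```

Run:
```python
from h import *
o=manip.get_obs();print(o["time_s"],o["tcp_pos"],o["ft_force"],o["width"]*85.4)
cv2.imwrite("pics/w2.png",manip.read_camera("wrist"))
```

```text
5.2 [ 0.459 -0.248  0.006] [-0.3047  0.7614  1.7265] 33.420993751821605
```

View pics/w2.png

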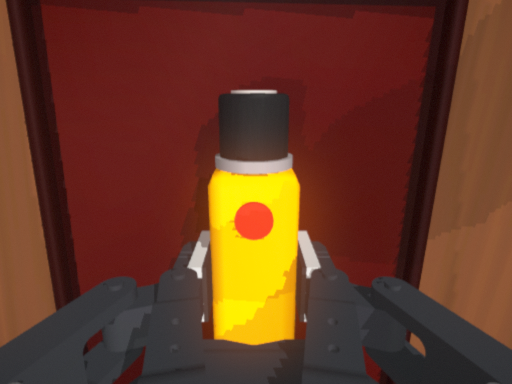

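The picture shows the stick held squarely, with pads at columns 205 and 305 and the opening at 33.4 mm. I'll check the box's pose from the scene view and find the spot directly before lifting to aim.

Run:
```python
from h import *
im=cv2.imread("pics/top.png").astype(int)
g=im.max(2)[205:228,203:216];print(g)
m=np.zeros(im.shape[:2],bool);m[205:226,206:214]=1
m&=im.max(2)<50
ys,xs=np.nonzero(m);print("spot px",xs.mean(),ys.mean(),len(xs),ray("top",[xs.mean(),ys.mean()],.07))
print("proj spot",proj("top",[.543,.078,.07]))
s=cv2.imread("pics/scene.png").astype(int)
roi=np.zeros(s.shape[:2],bool);roi[150:235,310:415]=1
lid=(roi&((s[...,0]>s[...,2]+8)&(s.max(2)<190)|(s.min(2)>225)&False)).astype(np.uint8)
lid=cv2.morphologyEx(lid,cv2.MORPH_CLOSE,np.ones((9,9)))
def line(e,n):
    P=ray("scene",e,.138);v=cv2.fitLine(P[:,:2].astype(np.float32),cv2.DIST_HUBER,0,.001,.001).ravel();print(n,v,np.degrees(np.arctan(v[1]/v[0])))
line([[np.flatnonzero(lid[r]).min()-.5,r] for r in range(170,210)],"front")
line([[c,np.flatnonzero(lid[:,c]).max()+.5] for c in range(325,385)],"far x")
line([[c,np.flatnonzero(lid[:,c]).min()-.5] for c in range(345,395)],"near x")
```

```text
[[133 135 134 100 109 132 130 133 129  85  85  87  88]
 [136 134 133 104 110 131 132 135 131  87  89  85  86]
 [136 136 136 104 112 134 133 131 133  90  88  89  89]
 [137 136 134 105 115 132 133 131 137  91  94  92  90]
 [135 135 135 104 122 131 109 117 149 100  92  93  94]
 [124 124 121 104 123 130  59  79 146 103  93  96  97]
 [106 112 109 104 117 129  55  61 139 104  95  95  94]
 [111 112 108 101  99 132  55  57 131 100  92  97  91]
 [106 109 110 103 100 131  56  51 122 101  90  94  90]
 [110 109 106 102 102 130  52  47 106 103  92  95  96]
 [122 124 109 106 102 131  61  45 117  98  93  93  93]
 [137 138 110 106 105 129  62  55 121 100  90  92  91]
 [137 132 111 102 104 127  56  50 120 101  88  91  87]
 [137 134 110 107 105 125  71  51 123 106  92  94  89]
 [135 134 112 104  96 120  77  49 116 108  94  93  92]
 [137 136 108 103  78 123  96  46 108 110  94  88  93]
 [136 136 111 105  74 125 119  54 117 109  93  93  90]
 [136 135 109 107  75 125 130  85 130 112  94  91  87]
 [138 137 110 106  76 127 132 120 129 121  93  92  94]
 [136 137 109 105  79 128 132 136 132 128  93  95  97]
 [136 136 107 104  78 126 133 133 132 133  96  95  94]
 [137 135 109 107  83 127 131 132 131 136  94  92  93]
 [139 136 109 105  84 129 134 133 133 128  95  96  91]]
spot px 210.0 217.0 4 [[0.5389 0.0767 0.07  ]]
proj spot [[209.6012 215.6177]]
front [0.9981 0.0618 0.5488 0.0771] 3.5442736
far x [ 0.0645 -0.9979  0.6504  0.1917] -86.3036
near x [ 0.0686 -0.9976  0.3619  0.2019] -86.0663
```

The spot blob is centred at about (209.7, 215.6), which matches the predicted pixel. Box yaw is about 3.65° and the spot is at about (0.543, 0.078, 0.07).

Run:
```python
from h import *
o=manip.get_obs();p,r=o["tcp_pos"],R.from_quat(o["ee_rot"]);print(r.as_matrix())
plan([([.459,-.248,.071],down(5.0),4),([.5537,-.0929,.0555],down(3.65),8)])
```

```text
[[ 0.9961  0.0005 -0.0878]
 [ 0.0878 -0.0002  0.9961]
 [ 0.0005 -1.     -0.0003]]
[0.0, -16.3, -0.0] [0.0001, 0.0002, 0.0001]
[0.0, -16.3, -0.0] [0.0001, 0.0002, 0.0001]
[0.0, -16.3, -0.0] [0.0001, 0.0002, 0.0001]
[0.0, -16.3, -0.0] [0.0001, 0.0002, 0.0001]
-- [ 0.459 -0.248  0.071]
[13.5, 1.9, 18.3] [0.0, 0.0029, 0.0]
[13.4, 1.9, 18.3] [0.0, 0.0029, 0.0]
[13.4, 1.9, 18.4] [0.0, 0.0029, 0.0]
[13.3, 1.9, 18.4] [0.0, 0.0029, 0.0]
[13.3, 1.9, 18.4] [0.0, 0.0029, 0.0]
[13.2, 1.9, 18.5] [0.0, 0.0029, 0.0]
[13.2, 1.9, 18.5] [0.0, 0.0029, 0.0]
[13.1, 1.9, 18.6] [0.0, 0.0029, 0.0]
-- [ 0.5537 -0.0929  0.0555]
```

>>> drive_tool([
  {"grip": 28, "linear": [0, -5, 0], "rot": [0, 0, 0]},
  {"grip": 28, "linear": [0, -15, 0], "rot": [0, 0, 0]},
  {"grip": 28, "linear": [0, -20, 0], "rot": [0, 0, 0]},
  {"grip": 28, "linear": [0, -20, 0], "rot": [0, 0, 0]},
  {"grip": 28, "linear": [0, -5, 0], "rot": [0, 0, 0]},
  {"grip": 28, "linear": [8, 0, 10], "rot": [0, 0.003, 0]},
  {"grip": 28, "linear": [13.5, 2, 18.5], "rot": [0, 0.003, 0]},
  {"grip": 28, "linear": [13.5, 2, 18.5], "rot": [0, 0.003, 0]},
])

```text
time_s: 6.25
tcp_pos: [0.4895, -0.1965, 0.0658]
ee_rot: [-0.706, -0.027, 0.028, 0.707]
ft_force: [0.4, -0.1, -1.0]
width: 0.394
```

>>> drive_tool([
  {"grip": 28, "linear": [13.5, 2, 18.5], "rot": [0, 0.003, 0]},
  {"grip": 28, "linear": [13.5, 2, 18.5], "rot": [0, 0.003, 0]},
  {"grip": 28, "linear": [13, 2, 18.5], "rot": [0, 0.003, 0]},
  {"grip": 28, "linear": [13, 2, 18.5], "rot": [0, 0.003, 0]},
  {"grip": 28, "linear": [13, 2, 18.5], "rot": [0, 0.003, 0]},
  {"grip": 28, "linear": [5, 1.5, 8], "rot": [0, 0.003, 0]},
  {"grip": 28, "linear": [0, 0, 0], "rot": [0, 0, 0]},
  {"grip": 28, "linear": [0, 0, 0], "rot": [0, 0, 0]},
])

```text
time_s: 7.25
tcp_pos: [0.5527, -0.093, 0.055]
ee_rot: [0.707, 0.021, -0.022, -0.707]
ft_force: [0.7, 0.1, -1.8]
width: 0.393
```

Run:
```python
from h import *
o=manip.get_obs();print(o["time_s"],o["tcp_pos"],o["ft_force"],o["width"]*85.4);print(R.from_quat(o["ee_rot"]).as_matrix())
plan([([.5537,-.0929,.0555],down(3.65),1)])
w=manip.read_camera("wrist");s=manip.read_camera("scene");t=manip.read_camera("top")
cv2.imwrite("pics/w3.png",w)
for n,a in(("s",s),("t",t)):
    c=a[130:290,170:430] if n=="s" else a[160:290,110:370]
    cv2.imwrite(f"pics/{n}3.png",cv2.resize(c,None,fx=2,fy=2,interpolation=cv2.INTER_CUBIC))
a,b=cv2.imread("pics/s3.png"),cv2.imread("pics/t3.png")
cv2.imwrite("pics/st3.png",np.vstack([a,b]))
h=cv2.cvtColor(w,cv2.COLOR_BGR2HSV)
y=((h[...,0]>18)&(h[...,0]<35)&(h[...,1]>140)&(h[...,2]>110)).astype(np.uint8)
c=blob(y);print(cv2.boundingRect(c))
h=cv2.cvtColor(cv2.imread("pics/w2.png"),cv2.COLOR_BGR2HSV)
y=((h[...,0]>18)&(h[...,0]<35)&(h[...,1]>140)&(h[...,2]>110)).astype(np.uint8)
print(cv2.boundingRect(blob(y)))
```

```text
7.25 [ 0.5527 -0.093   0.055 ] [ 0.7248  0.0666 -1.7977] 33.52010210788378
[[ 0.9982 -0.0008 -0.0605]
 [ 0.0605 -0.0001  0.9982]
 [-0.0008 -1.     -0.0001]]
[1.0, -0.5, 0.0] [0.0001, -0.0032, -0.0008]
-- [ 0.5537 -0.0929  0.0555]
(209, 169, 90, 176)
(209, 169, 90, 176)
```

View pics/st3.png

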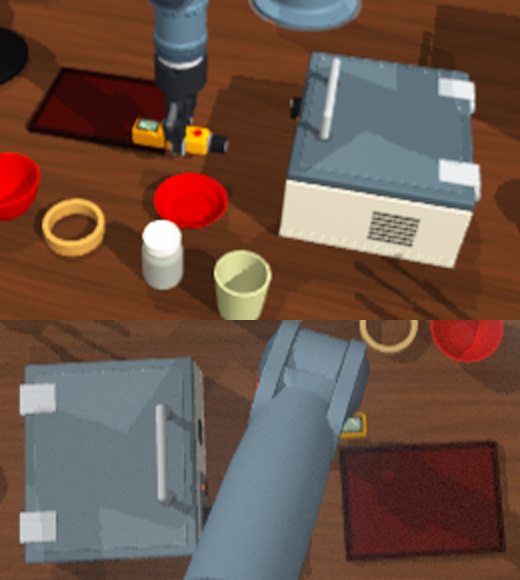

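The picture shows the stick level, pointing at the box front with a clear gap, and the wrist-view outline is unchanged so nothing has slipped. I'll make a fine trim and hold.

>>> drive_tool([
  {"grip": 28, "linear": [1, -0.5, 0], "rot": [0, -0.003, 0]},
  {"grip": 28, "linear": [0, 0, 0], "rot": [0, 0, 0]},
  {"grip": 28, "linear": [0, 0, 0], "rot": [0, 0, 0]},
  {"grip": 28, "linear": [0, 0, 0], "rot": [0, 0, 0]},
  {"grip": 28, "linear": [0, 0, 0], "rot": [0, 0, 0]},
  {"grip": 28, "linear": [0, 0, 0], "rot": [0, 0, 0]},
  {"grip": 28, "linear": [0, 0, 0], "rot": [0, 0, 0]},
  {"grip": 28, "linear": [0, 0, 0], "rot": [0, 0, 0]},
])

```text
time_s: 8.4
tcp_pos: [0.5542, -0.0926, 0.0558]
ee_rot: [-0.707, -0.023, 0.023, 0.707]
ft_force: [-0.0, 1.2, -0.4]
width: 0.39
```

>>> drive_tool([
  {"grip": 28, "linear": [0, 0, 0], "rot": [0, 0, 0]},
  {"grip": 28, "linear": [0, 0, 0], "rot": [0, 0, 0]},
  {"grip": 28, "linear": [0, 0, 0], "rot": [0, 0, 0]},
  {"grip": 28, "linear": [0, 0, 0], "rot": [0, 0, 0]},
  {"grip": 28, "linear": [0, 0, 0], "rot": [0, 0, 0]},
  {"grip": 28, "linear": [0, 0, 0], "rot": [0, 0, 0]},
  {"grip": 28, "linear": [0, 0, 0], "rot": [0, 0, 0]},
  {"grip": 28, "linear": [0, 0, 0], "rot": [0, 0, 0]},
])

```text
time_s: 9.4
tcp_pos: [0.5542, -0.0926, 0.0558]
ee_rot: [-0.707, -0.023, 0.023, 0.707]
ft_force: [0.2, 0.4, -1.6]
width: 0.387
```

>>> drive_tool([
  {"grip": 28, "linear": [0, 0, 0], "rot": [0, 0, 0]},
  {"grip": 28, "linear": [0, 0, 0], "rot": [0, 0, 0]},
  {"grip": 28, "linear": [0, 0, 0], "rot": [0, 0, 0]},
  {"grip": 28, "linear": [0, 0, 0], "rot": [0, 0, 0]},
  {"grip": 28, "linear": [0, 0, 0], "rot": [0, 0, 0]},
  {"grip": 28, "linear": [0, 0, 0], "rot": [0, 0, 0]},
  {"grip": 28, "linear": [0, 0, 0], "rot": [0, 0, 0]},
  {"grip": 28, "linear": [0, 0, 0], "rot": [0, 0, 0]},
])

```text
time_s: 10.4
tcp_pos: [0.5542, -0.0926, 0.0558]
ee_rot: [-0.707, -0.023, 0.023, 0.707]
ft_force: [-0.1, 0.7, -1.2]
width: 0.392
```

Run:
```python
from h import *
plan([([.459,-.248,.071],down(5.0),8),([.459,-.248,.007],down(5.0),4)])
```

```text
[-13.1, -1.9, -18.6] [-0.0, -0.0029, 0.0]
[-13.2, -1.9, -18.6] [-0.0, -0.0029, 0.0]
[-13.2, -1.9, -18.5] [-0.0, -0.0029, 0.0]
[-13.3, -1.9, -18.5] [-0.0, -0.0029, 0.0]
[-13.3, -1.9, -18.5] [-0.0, -0.0029, 0.0]
[-13.4, -1.9, -18.4] [-0.0, -0.0029, 0.0]
[-13.4, -1.9, -18.4] [-0.0, -0.0029, 0.0]
[-13.5, -1.9, -18.4] [-0.0, -0.0029, 0.0]
-- [ 0.459 -0.248  0.071]
[0.0, 16.0, 0.0] [0.0, 0.0, -0.0]
[0.0, 16.0, 0.0] [0.0, 0.0, -0.0]
[0.0, 16.0, 0.0] [0.0, 0.0, -0.0]
[0.0, 16.0, 0.0] [0.0, 0.0, -0.0]
-- [ 0.459 -0.248  0.007]
```

The aim was held for over 2 s. Now back to the tray.

>>> drive_tool([
  {"grip": 28, "linear": [-8, -2, -10.5], "rot": [0, -0.003, 0]},
  {"grip": 28, "linear": [-13, -2, -18.5], "rot": [0, -0.003, 0]},
  {"grip": 28, "linear": [-13, -2, -18.5], "rot": [0, -0.003, 0]},
  {"grip": 28, "linear": [-13.5, -2, -18.5], "rot": [0, -0.003, 0]},
  {"grip": 28, "linear": [-13.5, -2, -18.5], "rot": [0, -0.003, 0]},
  {"grip": 28, "linear": [-13.5, -2, -18.5], "rot": [0, -0.003, 0]},
  {"grip": 28, "linear": [-13.5, -2, -18.5], "rot": [0, -0.003, 0]},
  {"grip": 28, "linear": [-13.5, -1, -18.5], "rot": [0, -0.003, 0]},
])

```text
time_s: 11.4
tcp_pos: [0.4625, -0.2411, 0.0711]
ee_rot: [0.707, 0.031, -0.031, -0.706]
ft_force: [0.1, 0.2, -0.8]
width: 0.396
```

>>> drive_tool([
  {"grip": 28, "linear": [-5, 0, -8], "rot": [0, 0, 0]},
  {"grip": 28, "linear": [0, 15, 0], "rot": [0, 0, 0]},
  {"grip": 28, "linear": [0, 15, 0], "rot": [0, 0, 0]},
  {"grip": 28, "linear": [0, 15, 0], "rot": [0, 0, 0]},
  {"grip": 28, "linear": [0, 10, 0], "rot": [0, 0, 0]},
  {"grip": 28, "linear": [0, 4, 0], "rot": [0, 0, 0]},
  {"grip": 28, "linear": [0, 0, 0], "rot": [0, 0, 0]},
  {"grip": 28, "linear": [0, 0, 0], "rot": [0, 0, 0]},
])

```text
time_s: 12.4
tcp_pos: [0.4597, -0.2485, 0.0122]
ee_rot: [0.707, 0.031, -0.031, -0.706]
ft_force: [0.3, 0.6, -1.1]
width: 0.391
```

Run:
```python
from h import *
o=manip.get_obs();print(o["time_s"],o["tcp_pos"],o["ft_force"],o["width"]*85.4);
plan([([.459,-.248,.0063],down(5.0),1)])
```

```text
12.4 [ 0.4597 -0.2485  0.0122] [ 0.2834  0.6257 -1.1493] 33.420304881838774
[-0.7, 5.9, 0.6] [0.0006, 0.0008, 0.0009]
-- [ 0.459  -0.248   0.0063]
```

>>> drive_tool([
  {"grip": 28, "linear": [0, 3, 0], "rot": [0, 0, 0]},
  {"grip": 28, "linear": [-0.5, 2, 0], "rot": [0, 0, 0]},
  {"grip": 28, "linear": [0, 1, 0], "rot": [0, 0, 0]},
  {"grip": 28, "linear": [0, 0, 0], "rot": [0, 0, 0]},
  {"grip": 28, "linear": [0, 0, 0], "rot": [0, 0, 0]},
  {"grip": 28, "linear": [0, 0, 0], "rot": [0, 0, 0]},
  {"grip": 28, "linear": [0, 0, 0], "rot": [0, 0, 0]},
  {"grip": 28, "linear": [0, 0, 0], "rot": [0, 0, 0]},
])

```text
time_s: 13.4
tcp_pos: [0.4586, -0.2482, 0.006]
ee_rot: [-0.706, -0.031, 0.031, 0.706]
ft_force: [-2.4, 0.8, 5.0]
width: 0.392
```

It touched down with a light 5 N reading. Releasing and rising.

>>> drive_tool([
  {"grip": 36, "linear": [0, 0, 0], "rot": [0, 0, 0]},
  {"grip": 40, "linear": [0, 0, 0], "rot": [0, 0, 0]},
  {"grip": 50, "linear": [0, 0, 0], "rot": [0, 0, 0]},
  {"grip": 60, "linear": [0, 0, 0], "rot": [0, 0, 0]},
  {"grip": 70, "linear": [0, 0, 0], "rot": [0, 0, 0]},
  {"grip": 70, "linear": [0, -15, 0], "rot": [0, 0, 0]},
  {"grip": 70, "linear": [0, -40, 0], "rot": [0, 0, 0]},
  {"grip": 70, "linear": [0, -50, 0], "rot": [0, 0, 0]},
])

```text
time_s: 14.4
tcp_pos: [0.458, -0.2478, 0.1121]
ee_rot: [-0.706, -0.031, 0.032, 0.707]
ft_force: [-0.5, -0.5, 0.5]
width: 0.823
```

>>> drive_tool([
  {"grip": 70, "linear": [0, -50, 0], "rot": [0, 0, 0]},
  {"grip": 70, "linear": [0, -50, 0], "rot": [0, 0, 0]},
  {"grip": 70, "linear": [0, -50, 0], "rot": [0, 0, 0]},
  {"grip": 70, "linear": [0, 0, 0], "rot": [0, 0, 0]},
  {"grip": 70, "linear": [0, 0, 0], "rot": [0, 0, 0]},
  {"grip": 70, "linear": [0, 0, 0], "rot": [0, 0, 0]},
  {"grip": 70, "linear": [0, 0, 0], "rot": [0, 0, 0]},
  {"grip": 70, "linear": [0, 0, 0], "rot": [0, 0, 0]},
])

```text
time_s: 15.4
tcp_pos: [0.4583, -0.248, 0.26]
ee_rot: [-0.706, -0.031, 0.032, 0.707]
ft_force: [-0.2, -0.5, -0.0]
width: 0.82
```

Run:
```python
from h import *
o=manip.get_obs();print(o["time_s"],o["tcp_pos"],R.from_quat(o["ee_rot"]).as_matrix())
im=manip.read_camera("wrist");cv2.imwrite("pics/w4.png",im)
h=cv2.cvtColor(im,cv2.COLOR_BGR2HSV)
y=(h[...,0]>18)&(h[...,0]<35)&(h[...,1]>140)&(h[...,2]>110)
y=cv2.morphologyEx(y.astype(np.uint8),cv2.MORPH_CLOSE,np.ones((15,15)))
P=ray("wrist",blob(y)[:,0],.036,o)[:,:2]*1000
print(cv2.minAreaRect(P.astype(np.float32)),"before: 460.5 -264.0 33.9x116 5.14")
# bar: axis 200 in front of hinge => box y -80; front-edge geometry
a=np.radians(3.65);bx=np.array([np.cos(a),np.sin(a),0]);by=np.array([-np.sin(a),np.cos(a),0])
org=np.array([.5428,.0778,0])-.04*bx+.12*by;bar=org-.08*by+[0,0,.18];print("org",org,"bar",bar)
plan([([.47,-.12,.30],down(20),4),(bar+[0,0,.09],down(3.65+90),10)])
```

```text
15.4 [ 0.4583 -0.248   0.26  ] [[ 0.9961 -0.0013 -0.0879]
 [ 0.0879  0.0011  0.9961]
 [-0.0012 -1.      0.0012]]
((460.01898193359375, -264.55413818359375), (33.982208251953125, 115.9893798828125), 5.296930313110352) before: 460.5 -264.0 33.9x116 5.14
org [0.4952 0.195  0.    ] bar [0.5003 0.1152 0.18  ]
[5.7, -9.9, 31.7] [-0.0003, -0.0653, -0.0002]
[7.7, -9.9, 31.2] [-0.0003, -0.0653, -0.0002]
[9.8, -9.9, 30.6] [-0.0003, -0.0653, -0.0002]
[11.7, -10.0, 29.9] [-0.0003, -0.0653, -0.0002]
-- [ 0.47 -0.12  0.3 ]
[10.9, 3.0, 21.1] [0.0, -0.1285, -0.0]
[13.5, 3.0, 19.5] [0.0, -0.1285, -0.0]
[15.9, 3.0, 17.6] [0.0, -0.1285, -0.0]
[18.0, 3.0, 15.4] [0.0, -0.1285, -0.0]
[19.8, 3.0, 13.0] [0.0, -0.1285, -0.0]
[21.3, 3.0, 10.3] [0.0, -0.1285, -0.0]
[22.5, 3.0, 7.5] [0.0, -0.1285, -0.0]
[23.3, 3.0, 4.6] [0.0, -0.1285, -0.0]
[23.7, 3.0, 1.5] [0.0, -0.1285, -0.0]
[23.7, 3.0, -1.5] [0.0, -0.1285, -0.0]
-- [0.5003 0.1152 0.27  ]
```

The thermometer lies within 0.7 mm of where it was. Now to above the bar.

>>> drive_tool([
  {"grip": 70, "linear": [5.5, -10, 31.5], "rot": [0, -0.065, 0]},
  {"grip": 70, "linear": [7.5, -10, 31], "rot": [0, -0.065, 0]},
  {"grip": 70, "linear": [10, -10, 30.5], "rot": [0, -0.065, 0]},
  {"grip": 70, "linear": [11.5, -10, 30], "rot": [0, -0.065, 0]},
  {"grip": 70, "linear": [11, 3, 21], "rot": [0, -0.128, 0]},
  {"grip": 70, "linear": [13.5, 3, 19.5], "rot": [0, -0.128, 0]},
  {"grip": 70, "linear": [16, 3, 17.5], "rot": [0, -0.128, 0]},
  {"grip": 70, "linear": [18, 3, 15.5], "rot": [0, -0.128, 0]},
])

```text
time_s: 16.45
tcp_pos: [0.4825, -0.0258, 0.2886]
ee_rot: [-0.642, -0.296, 0.296, 0.642]
ft_force: [0.4, 0.1, -0.3]
width: 0.817
```

>>> drive_tool([
  {"grip": 70, "linear": [20, 3, 13], "rot": [0, -0.128, 0]},
  {"grip": 70, "linear": [21.5, 3, 10.5], "rot": [0, -0.128, 0]},
  {"grip": 70, "linear": [22.5, 3, 7.5], "rot": [0, -0.128, 0]},
  {"grip": 70, "linear": [23, 3, 4.5], "rot": [0, -0.128, 0]},
  {"grip": 70, "linear": [23.5, 3, 1.5], "rot": [0, -0.128, 0]},
  {"grip": 70, "linear": [23.5, 3, -1.5], "rot": [0, -0.128, 0]},
  {"grip": 70, "linear": [0, 0, 0], "rot": [0, 0, 0]},
  {"grip": 70, "linear": [0, 0, 0], "rot": [0, 0, 0]},
])

```text
time_s: 17.45
tcp_pos: [0.5012, 0.1137, 0.2707]
ee_rot: [-0.486, -0.514, 0.514, 0.486]
ft_force: [0.3, 0.4, 0.6]
width: 0.816
```

Run:
```python
from h import *
o=manip.get_obs();print(o["time_s"],o["tcp_pos"],R.from_quat(o["ee_rot"]).as_matrix(),o["joints"])
im=manip.read_camera("wrist")
bar=np.array([.5003,.1152,.18]);bx=np.array([.998,.0637,0])
pp=proj("wrist",np.array([bar-.06*bx,bar,bar+.06*bx]),o);print(pp)
cv2.imwrite("pics/w5.png",im)
for q in pp: cv2.drawMarker(im,tuple(int(v) for v in q.round()),(0,0,255),0,12)
cv2.imwrite("pics/w5m.png",im)
plan([(bar-[0,0,.019],down(93.65),6)])
```

```text
17.45 [0.5012 0.1137 0.2707] [[-0.0558 -0.0002 -0.9984]
 [ 0.9984 -0.0004 -0.0558]
 [-0.0004 -1.      0.0003]] [ 0.0998  0.2444 -0.0026  1.3241 -0.0004  0.044 ]
[[256.8587 109.0519]
 [257.1965 193.1488]
 [257.4922 266.7728]]
[0.3, 18.3, 0.1] [-0.0, -0.0014, -0.0]
[0.3, 18.3, 0.1] [-0.0, -0.0014, -0.0]
[0.3, 18.3, 0.1] [-0.0, -0.0014, -0.0]
[0.3, 18.3, 0.1] [-0.0, -0.0014, -0.0]
[0.3, 18.3, 0.1] [-0.0, -0.0014, -0.0]
[0.3, 18.3, 0.1] [-0.0, -0.0014, -0.0]
-- [0.5003 0.1152 0.161 ]
```

View pics/w5m.png

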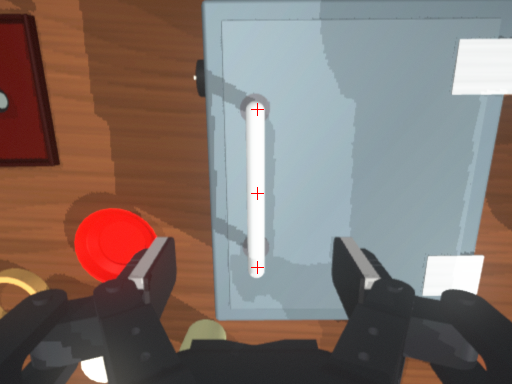

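The marks fall on the bar at (257, 109), (257, 193) and (257, 267), so the pose estimate is good. Descending and closing.

>>> drive_tool([
  {"grip": 70, "linear": [2, 25, 0], "rot": [0, -0.008, 0]},
  {"grip": 70, "linear": [0, 30, 0], "rot": [0, 0, 0]},
  {"grip": 60, "linear": [0, 30, 0], "rot": [0, 0, 0]},
  {"grip": 45, "linear": [0, 15, 0], "rot": [0, 0, 0]},
  {"grip": 40, "linear": [0, 10, 0], "rot": [0, 0, 0]},
  {"grip": 30, "linear": [0, 0, 0], "rot": [0, 0, 0]},
  {"grip": 30, "linear": [0, 0, 0], "rot": [0, 0, 0]},
  {"grip": 30, "linear": [0, 0, 0], "rot": [0, 0, 0]},
], force=30)

```text
time_s: 18.5
tcp_pos: [0.5019, 0.1162, 0.1617]
ee_rot: [0.484, 0.517, -0.516, -0.483]
ft_force: [-0.6, 0.7, -1.1]
width: 0.351
```

>>> drive_tool([
  {"grip": 24, "linear": [0, 0, 0], "rot": [0, 0, 0]},
  {"grip": 20, "linear": [0, 0, 0], "rot": [0, 0, 0]},
  {"grip": 16, "linear": [0, 0, 0], "rot": [0, 0, 0]},
  {"grip": 12, "linear": [0, 0, 0], "rot": [0, 0, 0]},
  {"grip": 8, "linear": [0, 0, 0], "rot": [0, 0, 0]},
  {"grip": 6, "linear": [0, 0, 0], "rot": [0, 0, 0]},
  {"grip": 6, "linear": [0, 0, 0], "rot": [0, 0, 0]},
  {"grip": 6, "linear": [0, 0, 0], "rot": [0, 0, 0]},
], force=30)

```text
time_s: 19.5
tcp_pos: [0.5013, 0.1148, 0.1609]
ee_rot: [-0.484, -0.515, 0.516, 0.483]
ft_force: [1.1, -4.4, 1.1]
width: 0.138
```

Run:
```python
from h import *
o=manip.get_obs();print(o["time_s"],o["tcp_pos"],o["ft_force"],o["width"]*85.4,R.from_quat(o["ee_rot"]).as_matrix())
g=o["tcp_pos"]+[0,0,.019];print("grasp pt",g)
# bar path with fixed tool orientation: increments (tool y = down, tool x = box y)
r0=np.hypot(.2,.06);a0=np.arctan2(.06,.2)
th=np.radians(np.linspace(0,45,17));y=-r0*np.cos(a0+th);z=r0*np.sin(a0+th)
print(np.round(np.c_[np.diff(y),-np.diff(z)]*1000,1).tolist())
```

```text
19.5 [0.5013 0.1148 0.1609] [ 1.0864 -4.3586  1.108 ] 11.746656154799203 [[-0.0642  0.0003 -0.9979]
 [ 0.9979 -0.0028 -0.0642]
 [-0.0028 -1.     -0.0001]]
grasp pt [0.5013 0.1148 0.1799]
[[3.2, -9.7], [3.7, -9.6], [4.1, -9.4], [4.6, -9.2], [5.0, -8.9], [5.5, -8.7], [5.9, -8.4], [6.3, -8.1], [6.7, -7.8], [7.0, -7.4], [7.4, -7.1], [7.7, -6.7], [8.1, -6.3], [8.4, -5.9], [8.6, -5.5], [8.9, -5.1]]
```

>>> drive_tool([
  {"grip": 6, "linear": [0, 0, 0], "rot": [0, 0, 0]},
  {"grip": 6, "linear": [1.6, -4.9, 0], "rot": [0, 0, 0]},
  {"grip": 6, "linear": [1.6, -4.8, 0], "rot": [0, 0, 0]},
  {"grip": 6, "linear": [3.7, -9.6, 0], "rot": [0, 0, 0]},
  {"grip": 6, "linear": [4.1, -9.4, 0], "rot": [0, 0, 0]},
  {"grip": 6, "linear": [4.6, -9.2, 0], "rot": [0, 0, 0]},
  {"grip": 6, "linear": [0, 0, 0], "rot": [0, 0, 0]},
  {"grip": 6, "linear": [0, 0, 0], "rot": [0, 0, 0]},
], force=45)

```text
time_s: 20.5
tcp_pos: [0.5003, 0.1296, 0.1985]
ee_rot: [-0.485, -0.515, 0.517, 0.482]
ft_force: [0.7, -7.5, -1.3]
width: 0.135
```

>>> drive_tool([
  {"grip": 6, "linear": [5, -9, 0], "rot": [0, 0, 0]},
  {"grip": 6, "linear": [5.5, -8.7, 0], "rot": [0, 0, 0]},
  {"grip": 6, "linear": [5.9, -8.4, 0], "rot": [0, 0, 0]},
  {"grip": 6, "linear": [6.3, -8.1, 0], "rot": [0, 0, 0]},
  {"grip": 6, "linear": [6.7, -7.8, 0], "rot": [0, 0, 0]},
  {"grip": 6, "linear": [7, -7.4, 0], "rot": [0, 0, 0]},
  {"grip": 6, "linear": [0, 0, 0], "rot": [0, 0, 0]},
  {"grip": 6, "linear": [0, 0, 0], "rot": [0, 0, 0]},
])

```text
time_s: 21.5
tcp_pos: [0.4981, 0.1646, 0.249]
ee_rot: [-0.486, -0.514, 0.517, 0.482]
ft_force: [-0.6, -11.8, 6.1]
width: 0.133
```

```bash
cat > lid.py <<'E'
from h import *
o=manip.get_obs();r=R.from_quat(o["ee_rot"]);g=o["tcp_pos"]-.019*r.as_matrix()[:,1]
by=np.array([-.0637,.998,0]);h=np.array([.4952,.195,.12])+.12*by
u=-(g-h)@by;z=g[2]-.12
print(o["time_s"],"grasp rel hinge",u,z,"r",np.hypot(u,z),"(0.2088) lid deg",np.degrees(np.arctan2(z,u)-np.arctan2(.06,.2)),o["ft_force"],o["width"]*85.4)
print("to 45deg: tool x,y mm",(u-.099)*1000,-(.184-z)*1000)
s=manip.read_camera("scene")
cv2.imwrite("pics/lid%.0f.png"%(o["time_s"]*10),cv2.resize(s[60:270,250:450],None,fx=2.8,fy=2.8,interpolation=cv2.INTER_CUBIC))
E
python3 lid.py; ls pics
```

```text
21.5 grasp rel hinge 0.15035999689421017 0.14796673893984036 r 0.21095564580858642 (0.2088) lid deg 27.841123349258417 [ -0.6022 -11.7601   6.1174] 11.339484146744665
to 45deg: tool x,y mm 51.35999689421017 -36.03326106015964
lid215.png
s3.png
scene.png
st3.png
t3.png
top.png
topcrop.png
w0.png
w1.png
w2.png
w3.png
w4.png
w5.png
w5m.png
```

>>> drive_tool([
  {"grip": 6, "linear": [6.5, -7.2, 0], "rot": [0, 0, 0]},
  {"grip": 6, "linear": [7, -6.8, 0], "rot": [0, 0, 0]},
  {"grip": 6, "linear": [8, -6.4, 0], "rot": [0, 0, 0]},
  {"grip": 6, "linear": [8.4, -5.9, 0], "rot": [0, 0, 0]},
  {"grip": 6, "linear": [8.6, -5.5, 0], "rot": [0, 0, 0]},
  {"grip": 6, "linear": [5, -3, 0], "rot": [0, 0, 0]},
  {"grip": 6, "linear": [0, 0, 0], "rot": [0, 0, 0]},
  {"grip": 6, "linear": [0, 0, 0], "rot": [0, 0, 0]},
])

```text
time_s: 22.55
tcp_pos: [0.4954, 0.2087, 0.2847]
ee_rot: [-0.486, -0.515, 0.517, 0.482]
ft_force: [-1.5, -8.7, 9.8]
width: 0.131
```

```bash
python3 lid.py; ls pics | grep lid
```

```text
22.55 grasp rel hinge 0.10622992963850725 0.18367692140423758 r 0.21218390468539472 (0.2088) lid deg 43.25772476979409 [-1.4923 -8.6726  9.8261] 11.188239347859446
to 45deg: tool x,y mm 7.229929638507243 -0.32307859576241604
lid215.png
lid226.png
```

View pics/lid226.png

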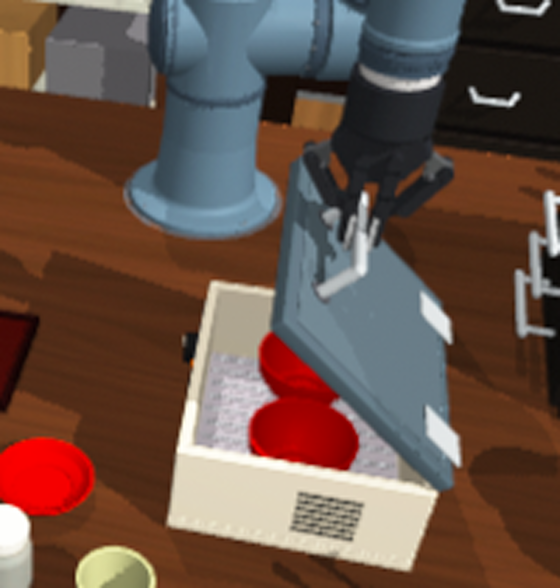

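The picture shows the lid lifted, the bar between the fingers, and the lid's +x underside edge running from crop (277, 332) to (445, 485). I'll measure the angle from that edge, in the plane of the lid's side.

```bash
cat > ang.py <<'E'
from h import *
s=manip.read_camera("scene").astype(int)
bx=np.array([.998,.0637,0]);by=np.array([-.0637,.998,0]);h=np.array([.4952,.195,.12])+.12*by
m,T=cam("scene")
roi=np.zeros(s.shape[:2],bool);roi[130:236,340:415]=1
lid=roi&(s[...,0]>s[...,2]+8)
L=blob(cv2.morphologyEx(lid.astype(np.uint8),cv2.MORPH_OPEN,np.ones((3,3))));k=np.zeros(s.shape[:2],np.uint8);cv2.drawContours(k,[L],-1,1,-1)
e=np.array([[c,np.flatnonzero(k[:,c]).max()+.5] for c in range(356,398)],float)
print(e[::8].tolist())
d=np.c_[(e[:,0]-m["cx"])/K(m),(e[:,1]-m["cy"])/K(m),np.ones(len(e))]@T[:3,:3].T
t=((h+.14*bx-T[:3,3])@bx)/(d@bx);P=T[:3,3]+d*t[:,None]-h
q=np.c_[-P@by,P[:,2]].astype(np.float32);print(q[::8])
v=cv2.fitLine(q,cv2.DIST_HUBER,0,.001,.001).ravel();print("lid angle",np.degrees(np.arctan(v[1]/v[0])),"pt",v[2:])
E
python3 ang.py
```

```text
[[356.0, 185.5], [364.0, 193.5], [372.0, 201.5], [380.0, 210.5], [388.0, 217.5], [396.0, 225.5]]
[[0.1493 0.1416]
 [0.1269 0.1204]
 [0.1042 0.0988]
 [0.0803 0.0733]
 [0.0572 0.0541]
 [0.033  0.0311]]
lid angle 43.63565 pt [0.0905 0.0854]
```

The edge gives 43.6°, which agrees with the grasp geometry. A last small lift of about 1.4°.

>>> drive_tool([
  {"grip": 6, "linear": [2, -1.5, 0], "rot": [0, 0, 0]},
  {"grip": 6, "linear": [2, -1.5, 0], "rot": [0, 0, 0]},
  {"grip": 6, "linear": [0, 0, 0], "rot": [0, 0, 0]},
  {"grip": 6, "linear": [0, 0, 0], "rot": [0, 0, 0]},
  {"grip": 6, "linear": [0, 0, 0], "rot": [0, 0, 0]},
  {"grip": 6, "linear": [0, 0, 0], "rot": [0, 0, 0]},
  {"grip": 6, "linear": [0, 0, 0], "rot": [0, 0, 0]},
  {"grip": 6, "linear": [0, 0, 0], "rot": [0, 0, 0]},
])

```text
time_s: 23.65
tcp_pos: [0.4951, 0.2128, 0.287]
ee_rot: [-0.486, -0.515, 0.517, 0.482]
ft_force: [-1.1, -8.5, 6.3]
width: 0.128
```

```bash
python3 lid.py; python3 ang.py
python3 - <<'E'
from h import *
a=cv2.imread("pics/scene.png").astype(int);b=manip.read_camera("scene").astype(int)
cv2.imwrite("pics/endscene.png",b.astype(np.uint8))
# bystanders/thermometer moved? differences left of the box
d=(abs(a-b).max(2)>60).astype(np.uint8)[130:310,100:310]
print("changed px left of box",int(d.sum()))
E
```

```text
23.65 grasp rel hinge 0.10213527410844837 0.18603407261632604 r 0.21222697847216399 (0.2088) lid deg 44.533361890995586 [-1.0847 -8.4532  6.2724] 10.9358720445086
to 45deg: tool x,y mm 3.135274108448369 2.0340726163260436
[[356.0, 183.5], [364.0, 191.5], [372.0, 199.5], [380.0, 208.5], [388.0, 216.5], [396.0, 224.5]]
[[0.1502 0.1478]
 [0.128  0.1267]
 [0.1054 0.1052]
 [0.0816 0.08  ]
 [0.0579 0.0575]
 [0.0337 0.0346]]
lid angle 44.540615 pt [0.1103 0.1089]
changed px left of box 0
```

View pics/endscene.png

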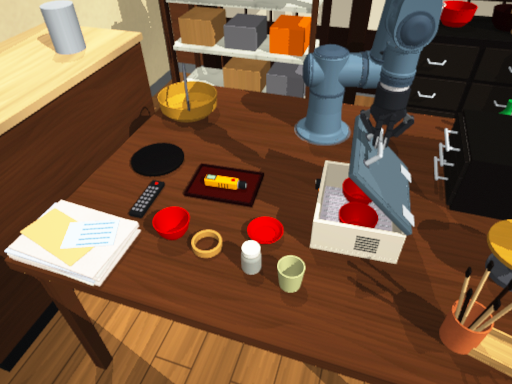

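The final scene shows the lid open with the bar gripped, and the thermometer and bystanders unchanged. I'll hold for one more second to check the grip is stable.

>>> drive_tool([
  {"grip": 6, "linear": [0.5, -0.3, 0], "rot": [0, 0, 0]},
  {"grip": 6, "linear": [0, 0, 0], "rot": [0, 0, 0]},
  {"grip": 6, "linear": [0, 0, 0], "rot": [0, 0, 0]},
  {"grip": 6, "linear": [0, 0, 0], "rot": [0, 0, 0]},
  {"grip": 6, "linear": [0, 0, 0], "rot": [0, 0, 0]},
  {"grip": 6, "linear": [0, 0, 0], "rot": [0, 0, 0]},
  {"grip": 6, "linear": [0, 0, 0], "rot": [0, 0, 0]},
  {"grip": 6, "linear": [0, 0, 0], "rot": [0, 0, 0]},
])

```text
time_s: 24.8
tcp_pos: [0.4951, 0.2132, 0.2873]
ee_rot: [-0.486, -0.515, 0.517, 0.482]
ft_force: [-0.0, -7.8, 6.4]
width: 0.134
```

```bash
python3 ang.py|tail -1
python3 - <<'E'
from h import *
o=manip.get_obs();print(o["width"]*85.4,o["ft_force"],o["tcp_pos"])
if o["width"]*85.4>9: print(manip.sign_off())
E
```

```text
lid angle 44.480095 pt [0.0898 0.0889]
11.374050732912607 [-0.2855 -8.8555  7.133 ] [0.4951 0.2132 0.2873]
the job is handed in; nothing more can be done
None
```

The job is done and handed in at about 25 s of the 64 s limit. I measured the thermometer, held it on the black spot and laid it back. I then lifted the lid to about 45° and am still holding it.

- **Aiming:** I held the thermometer square to the spot, with its nose about 10 cm away by my measured positions, for over 2 s. It did not slip in the grip. No camera saw the spot and the nose together, so that distance was not checked directly.
- **Back in the tray:** The thermometer lies flat, within about 0.7 mm and 0.2° of where it started.
- **Lid:** The camera puts it at 44.5°. The arm's position gives the same, though the bar sits about 3 mm farther from the hinge than I calculated. The grip stayed steady over the last second, with a push of about 11 N.
- **Everything else:** Before-and-after pictures showed no change in the area around the tray and bystanders, except that the iron plate was only partly in the compared area. It looked unmoved in the final picture.

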